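# Wedge up a sagging laptop platform

### The arm

A 7-joint arm with a two-finger parallel gripper is mounted at the origin on the work surface. World frame = base frame: x ahead of the robot, y to its left, z up, the work surface at z = 0. Lengths are in m, angles in rad, forces in N, time in s.
With the tool pointing down it reaches from about 0.4 to 0.875 m from the base axis. Payload 19.3 kg.
Tool frame: the origin (TCP) lies midway between the tips of the shut fingers; the grasp point (between the pads) lies 19 mm behind it; x points along the fingers, y is the direction in which the jaws open and shut, and the axes are right-handed (so a half turn about x gives the same grasp; the last joint's range is limited). The gripper opens to 85 mm and grips with 20 to 120 N. Pads are 22 mm wide; open, the fingers measure 114 mm over their backs; the gripper's body (76 mm by 85 mm) begins 54 mm behind the grasp point. The pads swing forward as they close: fully open they stand 13 mm farther back than shut.
Start: joints at [-1.267, 0.521, -0.036, 1.599, 0.021, 1.021, -0.113], TCP at [0.228, 0.582, 0.231] pointing down, gripper open.
Joint ranges: [-2.91, 2.91], [-0.3, 2.13], [-1.5, 1.42], [0.17, 2.43], [-1.26, 4.41], [0.16, 1.93], [-2.52, 2.52]. Speed limits (rad/s): [1.89, 1.89, 2.39, 2.39, 3.01, 3.01, 3.01].

### API

Orientations are given as [roll, pitch, yaw] about the fixed x, y, z axes, in that order (R = Rz(yaw) Ry(pitch) Rx(roll)).
In Python, from workcell import telemetry, vision, workorder gives the robot as it stands. The module is installed in compiled form; this text tells all that it offers.
- The arm moves only by the tool play_rows, never from a script. Its argument "deltas" is a list of rows, each a list of 7 numbers: the shift along the world's x, y, z in mm, then the turn, a rotation vector about the world's x, y, z in degrees, then the finger opening in mm, from 0 to 85.4. In form: [[x, y, z, wx, wy, wz, jaw], ...]. A call has 1 to 8 rows; each row shifts and turns the commanded pose from where the row before left it; what a row does not reach is not made up. A row lasts 1/8 s, in which the tool goes at most 62.5 mm and 10.7 degrees, less where a joint would pass 70% of its speed; a pose out of reach is approached as far as the arm can. A call with a gripper value outside its range is refused whole. The fingers move at their own pace and stop on an object; "grip_force" is the grip in N (left out, the last holds). Time passes only in rows, so rows that do not move let the fingers close. It gives the time, the measured TCP pose, the force and the opening at its end, in the units of the state.
- telemetry.observe(): the state, without advancing time (a new reading comes with each control period).
- vision.grab_frame(name): name is "scene" or "top"; returns the picture (400x640x3 uint8, red, green, blue); there is no depth.
- vision.camera_info(name): a dict with "mtx" (3x3 intrinsics, pixels), "rvec" (rotation vector, rad) and "tvec" (3), from world to camera coordinates, as OpenCV has them. Camera axes: x right, y down, z forward; pixel columns grow to the right and rows downward; lengths in m; the calibration is good to about 2 mm. A picture is of the moment at which its call begins. camera_info takes no time and is no camera call.
- workorder.job_done(): hands the job in, once; it reports no verdict.
The state is a dict: "clock": time; "qpos": joint angles; "qd": joint speeds; "joint_efforts": joint torques, N m; "position": TCP position; "tool_rot": TCP orientation; "force": force on the tool from outside, world axes, zero at the start; "moment": the same for the moment, N m; "grip_width": finger opening in m.
Only numpy, scipy, OpenCV 4.12 (cv2) and the standard library are available. Lean on these libraries where they do the work, as an engineer would, in place of code of your own. Each camera call takes 0.05 s, during which the arm holds its last target. There are 200 camera calls.

### The job

The front edge of the hinged laptop platform has sagged. Pick up the wooden wedge and slide it flat along the desk, thin end first and pointing straight in, under the middle of the front edge until the platform rises and its corner tab is snug against the finger of the height gauge, then let go and leave it wedged there. Lift the platform with the wedge only, never with the hand; stop pushing as soon as you feel the tab meet the finger so nothing is strained, and leave the other things on the desk where they are.

Things in the scene. Friction and masses are not known exactly. Their poses are not given: they have to be found in the camera images.
- stand: Fixed dark steel stand of the laptop platform, 270 x 344 mm. Origin: on the desk under its middle. Its +x axis points straight in, from the platform's open front edge (x = -120 mm) to the hinge line at the back (x = +120 mm, 34 mm high); push the wedge that way. z up. Between the low side rails (y = +-165 mm, 8 mm high) the desk is bare and the wedge slides on it.
- platform: Aluminium board 250 x 300 x 8 mm with a thin closed dark laptop (195 x 280 x 16 mm) fixed on top, together about 1 kg (varies), hinged at the back; only the front swings up. Origin: on the hinge line, at mid width. Its weight rests on the wedge, about 5 N at the front edge; sliding the wedge under it takes 7 to 15 N. At the front corner on the stand's -y side a flat tab (30 x 35 x 8 mm) sticks out sideways.
- front_edge (a point): Lowest point of the round bar (radius 5 mm, along y) under the platform's front edge, at mid width. Sagged at the start: 12 mm above the desk. It must rise to a height that differs each time, between 20 and 26 mm above the desk: where the tab meets the gauge's finger.
- gauge: Fixed steel height gauge beside the platform's front corner on the stand's -y side: foot 70 x 50 mm, upright post 16 x 10 x 70 mm. Origin: on the desk under the post, at x = -115, y = -207 mm in the stand's frame. A clamp on the post carries a round finger, 8 mm thick, that reaches over the platform's tab. Rigid: it does not yield.
- gauge_top (a point): Top of the gauge's post, 70 mm above the desk. The clamp below it is set anew each time, the underside of its finger (the height mark) 35 to 41 mm above the desk. That height is not reported: the tab meeting it is felt as a rise of the pushing force above the steady sliding force (a few N within 1 to 3 mm of push).
- wedge: Loose plain wooden wedge, 160 mm long, 36 mm wide, 0.12 kg, lying flat on the desk. Origin: centre of its underside. +x points to the thin end (x = +80 mm, 4 mm thick); the top slopes up 1 in 5 to 29 mm thick at x = -45 mm; from there to x = -80 mm is a square grip block 36 mm high.
- wedge_tip (a point): Middle of the thin end, at the underside of the wedge (x = +80 mm in the wedge's frame). Axes as the wedge.
- wedge_grip (a point): Middle of the grip block, 22 mm above the wedge's underside (x = -62.5 mm in the wedge's frame). Grip the 36 mm width (along the wedge's y) from above.
- mug: White mug, 80 mm wide, 90 mm high, a bystander. Origin: centre of its underside.
- stapler: Black stapler 140 x 36 x 55 mm, a bystander. Origin: centre of its underside.
- tape: Grey tape dispenser 130 x 50 x 75 mm, a bystander. Origin: centre of its underside.

How it is judged:
On the way, in this order (a step that is already met when the one before it is completed fails the run):
1. the wedge's thin end is at least 10 mm under the middle of the platform's front edge (x of wedge_tip in the frame of stand above -0.11 m and y of wedge_tip in the frame of stand between -0.03 and 0.03 m), for 0.1 s.
2. the wedge has raised the platform so that its tab presses on the gauge's finger (contact force between platform and gauge above 0.5 N and contact force between wedge and platform above 1 N), for 0.2 s.
At the end, for the whole second after the job is handed in: The wedge is let go and at rest flat on the desk (within 0.1 rad), thin end at least 10 mm past and under the platform's front edge, within 30 mm of its middle and straight in within 0.2 rad; it carries the platform, whose tab presses on the gauge's finger with more than 0.5 N (snug, not loose) (all of step 1 and all of step 2 and angle between the x axis of wedge and the x axis of stand, either way round below 0.2 rad and angle between wedge's own z axis and vertical below 0.1 rad and linear speed of each of wedge, platform below 0.01 m/s); the robot touches nothing.
It fails at once if the tab is forced against the gauge's finger with more than 20 N (contact force between platform and gauge above 20 N).
It fails at once if the hand or arm pushes or lifts the platform (more than 3 N) (contact force between any of the fingers, the arm and platform above 3 N).
It fails at once if the hand or arm knocks the height gauge (more than 5 N) (contact force between any of the fingers, the arm and gauge above 5 N).
It fails at once if the mug, the stapler or the tape dispenser is moved more than 30 mm (distance of any of mug, stapler, tape from where it was at the start of the episode above 0.03 m).
It also fails if it takes over 61 s, if anything falls off the work surface, if the arm or the gripper's body presses on something with over 40 N, if the wrist force passes 120 N, or if a joint passes its speed limit or range.

## Working session

There is one attempt and no reset: what is moved stays moved. The work goes in short steps, Python scripts to look and compute and a tool call to move; the robot and the scene stay as the last step left them, time stands still between calls to the robot, and variables do not carry over. Pictures are saved under pics/ and viewed, about 8 in all and at most 12, crops included, and the job is handed in when it is done.

Besides the shell and the picture viewer there is one more tool, called as a command line: name --pt "numbers of a row" for each row, then --argument value for the rest. play_rows: Moves the arm, as the interface text tells. Its arguments: {"type":"object","properties":{"deltas":{"type":"array","items":{"type":"array","items":{"type":"number"}}},"grip_force":{"type":"number"}},"required":["deltas"]}

```bash
mkdir -p pics
cat > h.py <<'E'
import numpy as np, cv2
from workcell import telemetry, vision, workorder
def cam(n):
    c=vision.camera_info(n); R=cv2.Rodrigues(np.array(c["rvec"],float))[0]
    return np.array(c["mtx"],float),R,np.array(c["tvec"],float).ravel()
def ray(n,px,z):
    K,R,t=cam(n); o=-R.T@t; px=np.atleast_2d(np.array(px,float))
    d=(np.linalg.inv(K)@np.c_[px,np.ones(len(px))].T).T@R
    return o+d*((z-o[2])/d[:,2])[:,None]
def proj(n,P):
    K,R,t=cam(n); return cv2.projectPoints(np.atleast_2d(np.array(P,float)),cv2.Rodrigues(R)[0],t,K,None)[0][:,0]
E
python3 - <<'E'
from h import *
for n in("top","scene"):
    im=vision.grab_frame(n); cv2.imwrite(f"pics/{n}0.png",im[:,:,::-1])
    K,R,t=cam(n); print(n,K[0,0],-R.T@t, R[2])
print(telemetry.observe())
E
```

```text
top 518.3610777064109 [ 0.32889775 -0.00209355  1.64392744] [ 0.16725027  0.00100747 -0.98591396]
scene 432.1167689138256 [1.37361164 0.19894965 1.14609518] [-0.5907994  -0.13683432 -0.79513045]
{'clock': 0.1, 'qpos': array([-1.26719069,  0.52191451, -0.03631431,  1.59992345,  0.02117758,
        1.0211209 , -0.11279218]), 'qd': array([ 0.00059883, -0.00239539,  0.00071609,  0.00170046, -0.00061376,
       -0.00247626,  0.00073621]), 'joint_efforts': array([ 4.48159451e-03, -9.28491712e+01,  1.98462322e+00, -3.70528936e+01,
        1.82569673e-02,  5.49794873e-03,  1.08121392e-05]), 'position': array([0.22815096, 0.58155482, 0.23081816]), 'tool_rot': array([-1.51342872,  1.5698142 , -1.88726111]), 'force': array([ 0.36095543, -0.08075878,  0.5650843 ]), 'moment': array([ 0.0287523 ,  0.01725255, -0.01114737]), 'grip_width': 0.08490433526623578}
```

View pics/top0.png

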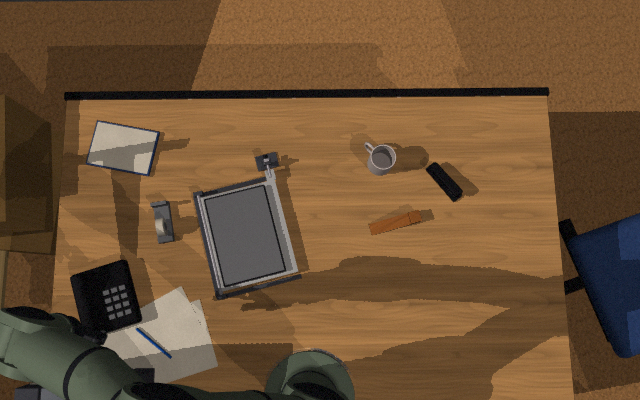

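View pics/scene0.png

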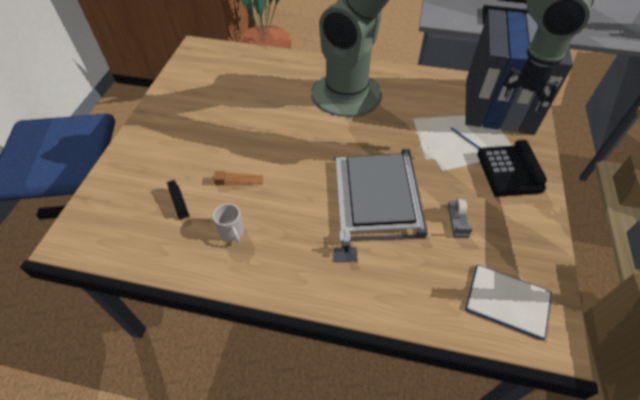

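The top view shows the wedge (orange) at about (397,222) with its block at the right end (415,215) and its tip pointing left. The platform is at (250,235), with its front edge on the right from (270,180) to (300,275), and the gauge is at (267,162). The mug is at (380,158) and the stapler at (445,182). The scene view agrees. Next I'll look closer at the details.

Run:
```python
from h import *
im=cv2.imread("pics/top0.png"); c=im[145:305,190:320]; d=im[190:250,355:455]
cv2.imwrite("pics/c1.png",cv2.resize(c,None,fx=3.7,fy=3.7,interpolation=cv2.INTER_CUBIC)) 
hsv=cv2.cvtColor(im,cv2.COLOR_BGR2HSV)
for p in[(380,228),(395,222),(410,216),(420,213),(400,260),(390,215)]: print(p,hsv[p[1],p[0]],im[p[1],p[0]])
m=((hsv[...,0]<14)&(hsv[...,1]>165)&(hsv[...,2]>70)).astype(np.uint8); m[:195]=0;m[245:]=0;m[:,:355]=0;m[:,450:]=0
cs,_=cv2.findContours(m,0,2); k=max(cs,key=cv2.contourArea); print(cv2.contourArea(k),cv2.minAreaRect(k),cv2.boxPoints(cv2.minAreaRect(k)))
e=cv2.resize(d,None,fx=5,fy=5,interpolation=cv2.INTER_CUBIC); cv2.drawContours(d,[k],-1,(0,255,0),1)
f=cv2.resize(d,None,fx=5,fy=5,interpolation=cv2.INTER_NEAREST)
cv2.imwrite("pics/c2.png",np.vstack([e,f])[:600])
```

```text
(380, 228) [ 13 190 130] [ 33  75 130]
(395, 222) [ 13 188 134] [ 35  77 134]
(410, 216) [ 12 179 124] [ 37  72 124]
(420, 213) [ 15 150 102] [ 42  72 102]
(400, 260) [ 16 152 104] [ 42  75 104]
(390, 215) [ 15 141 130] [ 58  94 130]
496.0 ((394.82476806640625, 222.1136016845703), (11.799999237060547, 52.31999969482422), 73.73979187011719) [[368.05917 223.7744 ]
 [418.28635 209.1248 ]
 [421.59036 220.4528 ]
 [371.3632  235.1024 ]]
```

View pics/c1.png

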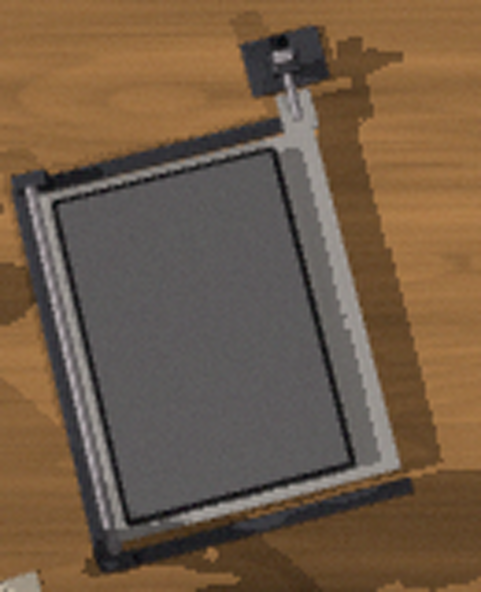

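View pics/c2.png

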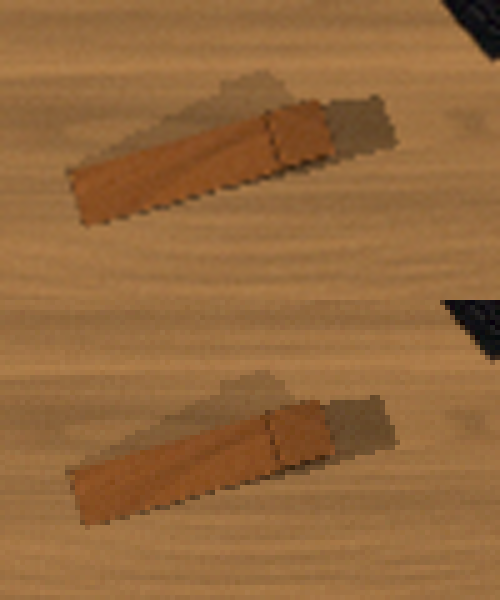

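Crop 1 shows the board's front edge running from about (312,95) to (400,468), the post top near (280,42), and the lower rail's front end at (412,488). In crop 2, the wedge tip corners are (68,172) and (85,225), and the block's top corners are (265,112), (320,101), (335,155) and (280,167).

Run:
```python
from h import *
c1=lambda p:np.array(p)/3.7+[190-.36,145-.36]
c2=lambda p:np.array(p)/5+[355-.4,190-.4]
tip=ray("top",c2([(68,172),(85,225)]),.004); blk=ray("top",c2([(265,112),(320,101),(335,155),(280,167)]),.036)
print("tip",tip,"blk",blk); T=tip.mean(0)[:2];B=blk.mean(0)[:2]; d=T-B
print("T",T,"B",B,"len",np.hypot(*d),"ang",np.degrees(np.arctan2(d[1],d[0])))
fe=ray("top",c1([(312,95),(400,468)]),.027); v=fe[1]-fe[0]; print("fe",fe,np.hypot(*v[:2]))
y=v[:2]/np.hypot(*v[:2]); x=np.array([-y[1]*-1,-y[0]]) # x = y rotated -90
print("xdir",x,np.degrees(np.arctan2(x[1],x[0])))
rails=ray("top",c1([(412,488),(412,480)]),.008); print("rail",rails)
back=ray("top",c1([(12,178),(100,570)]),.034);print("back",back)
foot=ray("top",c1([(242,45),(322,28),(328,76),(255,97)]),.006);print("foot",foot,foot.mean(0))
post=ray("top",c1([(279,43)]),.07);print("post",post)
lap=ray("top",c1([(54,203),(276,150),(355,463),(127,522)]),.045);print("lap",lap,lap.mean(0))
for a,b in((0,1),(1,2),(2,3),(3,0)):
  e=lap[b]-lap[a];print(np.hypot(*e[:2]),np.degrees(np.arctan2(e[1],e[0])))
```

```text
tip [[ 0.52275881 -0.19302312  0.004     ]
 [ 0.48886952 -0.20285169  0.004     ]] blk [[ 0.55568351 -0.31367061  0.036     ]
 [ 0.56233902 -0.3483982   0.036     ]
 [ 0.52819817 -0.35625037  0.036     ]
 [ 0.52096105 -0.32161361  0.036     ]]
T [ 0.50581417 -0.19793741] B [ 0.54179544 -0.3349832 ] len 0.14169050886731135 ang 104.71094395634016
fe [[0.69508298 0.10568839 0.027     ]
 [0.37547132 0.03141757 0.027     ]] 0.3281276707707491
xdir [-0.22634734  0.97404665] 103.08211918053318
rail [[0.35921753 0.02177648 0.008     ]
 [0.36589659 0.02173413 0.008     ]]
back [[0.62327744 0.36111443 0.034     ]
 [0.29403486 0.2791238  0.034     ]]
foot [[0.745353   0.16868958 0.006     ]
 [0.76009497 0.09843436 0.006     ]
 [0.71674943 0.09311344 0.006     ]
 [0.69849604 0.15692468 0.006     ]] [0.73017336 0.12929051 0.006     ]
post [[0.73053433 0.13079009 0.07      ]]
lap [[0.59946078 0.32248194 0.045     ]
 [0.64345267 0.13495805 0.045     ]
 [0.379362   0.06820974 0.045     ]
 [0.33286247 0.25579791 0.045     ]] [0.48878448 0.19536191 0.045     ]
0.19261488819301942 -76.79751864201097
0.2723953400803326 -165.81568066293167
0.19326544278895352 103.92191521431234
0.27481160246744796 14.043210728387555
```

Run:
```python
from h import *
from scipy.spatial.transform import Rotation as Ro
s=telemetry.observe(); R=Ro.from_euler('xyz',s["tool_rot"]).as_matrix(); print(R.round(3)); y=R[:,1]; print(np.degrees(np.arctan2(y[1],y[0])))
```

```text
[[-0.     0.365  0.931]
 [-0.001  0.931 -0.365]
 [-1.    -0.001  0.   ]]
68.5809800789782
```

play_rows --pt "30 -50 0 0 0 0 85" --pt "30 -50 0 0 0 0 85" --pt "30 -50 0 0 0 0 85" --pt "30 -50 0 0 0 0 85" --pt "30 -50 0 0 0 0 85" --pt "30 -50 0 0 0 0 85" --pt "20 -55 0 0 0 0 85" --pt "20 -55 0 0 0 0 85"

```text
clock: 1.1
position: [0.4486, 0.1699, 0.2312]
tool_rot: [-2.379, 1.571, -2.753]
force: [2.0, 0.5, -0.8]
grip_width: 0.0852
```

play_rows --pt "14 -50 0 0 0 -9 85" --pt "14 -50 0 0 0 -9 85" --pt "13 -50 0 0 0 -9 85" --pt "13 -50 0 0 0 -9 85" --pt "13 -50 -10 0 0 -9 85" --pt "13 -50 -10 0 0 -9 85" --pt "13 -50 -20 0 0 0 85" --pt "0 -50 -20 0 0 0 85"

```text
clock: 2.1
position: [0.5418, -0.2295, 0.1703]
tool_rot: [-1.796, 1.571, -3.111]
force: [0.3, -0.5, -0.0]
grip_width: 0.085
```

play_rows --pt "0 -50 -30 0 0 0 85" --pt "0 -55 -30 0 0 0 85" --pt "0 0 0 0 0 0 85"

```text
clock: 2.48
position: [0.5384, -0.3371, 0.1086]
tool_rot: [-1.723, 1.567, -3.045]
force: [0.3, 0.9, 0.0]
grip_width: 0.0852
```

Run:
```python
from h import *
from scipy.spatial.transform import Rotation as Ro
s=telemetry.observe(); R=Ro.from_euler('xyz',s["tool_rot"]).as_matrix(); y=R[:,1]; print(s["position"],R.round(3),np.degrees(np.arctan2(y[1],y[0])),s["qpos"].round(2))
im=vision.grab_frame("scene"); c=im[90:250,120:330]
cv2.imwrite("pics/s1.png",cv2.resize(c,None,fx=3.5,fy=3.5,interpolation=cv2.INTER_CUBIC)[:,:,::-1])
```

```text
[ 0.5383527  -0.33712125  0.10862414] [[-0.004  0.969  0.246]
 [-0.     0.246 -0.969]
 [-1.    -0.004 -0.001]] 14.263831609699977 [ 0.25  0.71  0.33  1.68 -0.3   0.8   0.96]
```

View pics/s1.png

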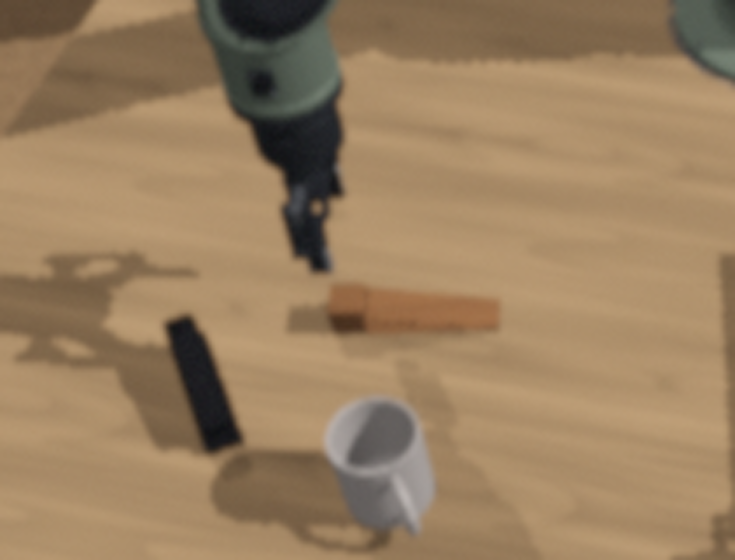

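The scene crop shows the open gripper above the block, with its fingertips near (310,260). The block's top centre is at about (348,299). I'll check the block position in this view.

Run:
```python
from h import *
off=np.array([120-.36,90-.36])
print(ray("scene",np.array([(348,299)])/3.5+off,.036))
print((proj("scene",[(.5418,-.335,.036),(.538,-.337,.109)])-off)*3.5)
```

```text
[[ 0.54527203 -0.33354078  0.036     ]]
[[347.83667435 296.02157389]
 [332.11721614 241.7190887 ]]
```

play_rows --pt "5 3 -30 0 0 0 85" --pt "0 0 -30 0 0 0 85" --pt "0 0 -25 0 0 0 85" --pt "0 0 -12 0 0 0 85" --pt "0 0 -6 0 0 0 85" --pt "0 0 0 0 0 0 85" --grip_force 40

```text
clock: 3.28
position: [0.5466, -0.3299, 0.0089]
tool_rot: [1.072, 1.57, -0.244]
force: [-0.0, 1.1, 0.2]
grip_width: 0.0846
```

play_rows --pt "0 0 0 0 0 0 30" --pt "0 0 0 0 0 0 30" --pt "0 0 0 0 0 0 30" --pt "0 0 0 0 0 0 30" --pt "0 0 0 0 0 0 30" --pt "0 0 0 0 0 0 30" --grip_force 40

```text
clock: 4.03
position: [0.5464, -0.3303, 0.009]
tool_rot: [0.85, 1.57, -0.466]
force: [-1.0, 0.6, 7.0]
grip_width: 0.0359
```

play_rows --pt "0 0 6 0 0 0 30" --pt "0 0 0 0 0 -1 30" --pt "3 40 0 0 0 0 30" --pt "3 50 0 0 0 0 30" --pt "3 50 0 0 0 0 30" --pt "3 50 0 0 0 0 30" --pt "0 30 0 0 0 0 30" --pt "0 0 0 0 0 0 30"

```text
clock: 5.03
position: [0.5585, -0.1071, 0.0143]
tool_rot: [3.116, 1.57, 1.785]
force: [0.6, -0.1, -0.8]
grip_width: 0.036
```

Run:
```python
from h import *
from scipy.spatial.transform import Rotation as Ro
s=telemetry.observe(); R=Ro.from_euler('xyz',s["tool_rot"]).as_matrix(); y=R[:,1]; print(s["position"],s["force"],np.degrees(np.arctan2(y[1],y[0])),s["grip_width"])
im=vision.grab_frame("top"); im2=vision.grab_frame("scene")
a=cv2.resize(im[150:300,250:400],None,fx=3.9,fy=3.9,interpolation=cv2.INTER_CUBIC)
cv2.imwrite("pics/t2.png",a[:,:,::-1])
b=cv2.resize(im2[120:270,220:440],None,fx=3.6,fy=3.6,interpolation=cv2.INTER_CUBIC)
cv2.imwrite("pics/s2.png",b[:,:,::-1])
print(ray("top",[(382,158)],.09))
```

```text
[ 0.55847967 -0.10709871  0.01425925] [ 0.64452034 -0.09881119 -0.84753864] 13.764585703594626 0.035955236408439326
[[ 0.7166644  -0.23123303  0.09      ]]
```

View pics/t2.png

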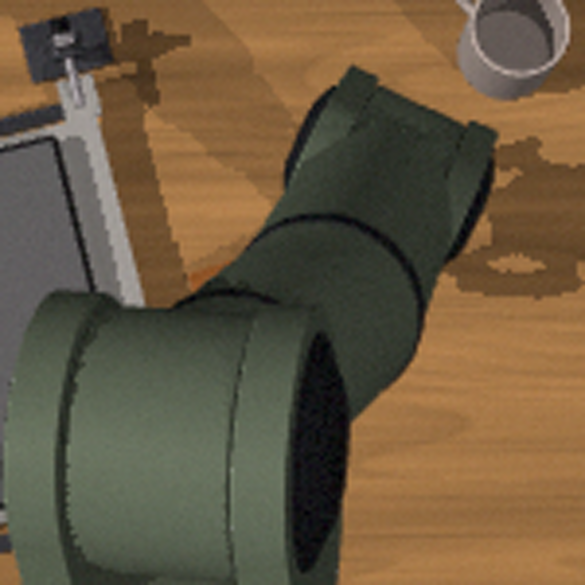

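View pics/s2.png

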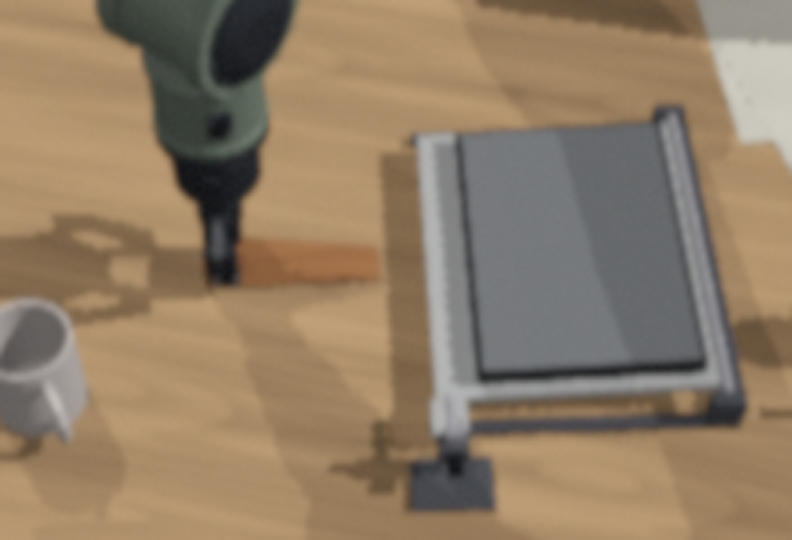

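The top view has the wedge hidden by the arm. In the scene view, the wedge tip's corners are at (379,248) and (379,280). The board's far front corner is at (415,137) and the tab's end is at (440,450). The mug is clear.

Run:
```python
from h import *
off=np.array([220-.36,120-.36]); f=lambda p:np.array(p)/3.6+off
t=ray("scene",f([(379,248),(379,280)]),.010); print("tip",t,t.mean(0))
fe=ray("scene",f([(415,137),(438,443)]),.027); print("fe",fe); v=fe[1]-fe[0]; print(np.hypot(*v[:2]),np.degrees(np.arctan2(v[1],v[0]))+90, "mid",fe[0]+v*150/330)
# top view repeat of visible front edge
g=lambda p:np.array(p)/3.9+[250-.37,150-.37]
q=ray("top",g([(98,85),(142,303)]),.027); w=q[1]-q[0]; print("top",q,np.degrees(np.arctan2(w[1],w[0]))+270)
# predicted wedge tip via hand
a=np.radians(103.76); print("tip pred",np.array([.5585,-.1071])+np.array([np.cos(a),np.sin(a)])*.1425)
print("gauge foot scene",ray("scene",f([(412,462),(492,462),(495,508),(408,508)]),.006).mean(0))
```

```text
tip [[0.5067791  0.02018042 0.01      ]
 [0.54293695 0.02784425 0.01      ]] [0.52485803 0.02401234 0.01      ]
fe [[0.37969496 0.02865848 0.027     ]
 [0.71046137 0.11341407 0.027     ]]
0.34145267119575506 104.37224155765003 mid [0.53004333 0.06718375 0.027     ]
top [[0.69143496 0.10314495 0.027     ]
 [0.5118105  0.0673962  0.027     ]] 101.25589730695324
tip pred [0.5246056  0.03131033]
gauge foot scene [0.73506393 0.13039115 0.006     ]
```

play_rows --pt "10 2 0 0 0 0 30" --pt "0 0 -3 0 0 0 30" --pt "0 0 -2 0 0 0 30" --pt "0 0 0 0 0 0 30"

```text
clock: 5.62
position: [0.568, -0.1084, 0.0091]
tool_rot: [-1.665, 1.57, -2.999]
force: [-0.2, 0.2, -0.7]
grip_width: 0.0365
```

play_rows --pt "0 0 -0.6 0 0 0 30" --pt "0 0 0 0 0 0 30"

```text
clock: 5.88
position: [0.5681, -0.1082, 0.009]
tool_rot: [-1.799, 1.571, -3.133]
force: [-2.6, -0.6, 5.0]
grip_width: 0.0357
```

play_rows --pt "-2.35 9.7 0 0 0 0 30" --pt "-2.35 9.7 0 0 0 0 30" --pt "-2.35 9.7 0 0 0 0 30" --pt "-1.2 5 0 0 0 0 30" --pt "0 0 0 0 0 0 30"

```text
clock: 6.5
position: [0.56, -0.0724, 0.009]
tool_rot: [2.801, 1.57, 1.469]
force: [-1.6, 3.1, 7.4]
grip_width: 0.0359
```

play_rows --pt "-2.35 9.7 0 0 0 0 30" --pt "-2.35 9.7 0 0 0 0 30" --pt "-2.35 9.7 0 0 0 0 30" --pt "-2.35 9.7 0 0 0 0 30" --pt "0 0 0 0 0 0 30"

```text
clock: 7.12
position: [0.5504, -0.033, 0.0089]
tool_rot: [3.054, 1.57, 1.722]
force: [-1.0, 3.9, 9.1]
grip_width: 0.0358
```

play_rows --pt "-1.2 4.9 0 0 0 0 30" --pt "-1.2 4.9 0 0 0 0 30" --pt "-1.2 4.9 0 0 0 0 30" --pt "0 0 0 0 0 0 30"

```text
clock: 7.62
position: [0.547, -0.0196, 0.0089]
tool_rot: [1.09, 1.57, -0.243]
force: [-0.1, -1.7, 5.8]
grip_width: 0.0356
```

play_rows --pt "-1.2 4.9 0 0 0 0 30" --pt "-0.6 2.4 0 0 0 0 30" --pt "-0.6 2.4 0 0 0 0 30"

```text
clock: 8.0
position: [0.5447, -0.011, 0.0089]
tool_rot: [0.469, 1.569, -0.865]
force: [2.1, -8.4, 4.7]
grip_width: 0.0356
```

play_rows --pt "-0.6 2.4 0 0 0 0 30" --pt "-0.6 2.4 0 0 0 0 30" --pt "-0.6 2.4 0 0 0 0 30" --pt "-0.6 2.4 0 0 0 0 30"

```text
clock: 8.5
position: [0.5423, -0.0014, 0.0089]
tool_rot: [0.474, 1.569, -0.86]
force: [2.5, -8.3, 5.9]
grip_width: 0.0357
```

play_rows --pt "-0.5 1.9 0 0 0 0 30" --pt "-0.5 1.9 0 0 0 0 30"

```text
clock: 8.75
position: [0.5413, 0.0024, 0.0089]
tool_rot: [0.486, 1.569, -0.848]
force: [3.2, -8.2, 5.0]
grip_width: 0.0358
```

play_rows --pt "-0.5 1.9 0 0 0 0 30" --pt "-0.5 1.9 0 0 0 0 30"

```text
clock: 9.0
position: [0.5403, 0.0062, 0.0089]
tool_rot: [0.481, 1.569, -0.853]
force: [2.9, -8.5, 4.9]
grip_width: 0.0357
```

play_rows --pt "-0.5 1.9 0 0 0 0 30" --pt "-0.5 1.9 0 0 0 0 30" --pt "-0.25 1 0 0 0 0 30"

```text
clock: 9.38
position: [0.5391, 0.011, 0.0089]
tool_rot: [0.494, 1.569, -0.84]
force: [3.0, -7.7, 3.6]
grip_width: 0.0357
```

play_rows --pt "-0.25 1 0 0 0 0 30" --pt "-0.25 1 0 0 0 0 30"

```text
clock: 9.62
position: [0.5385, 0.0129, 0.0089]
tool_rot: [0.447, 1.569, -0.887]
force: [2.8, -8.0, 4.7]
grip_width: 0.0355
```

play_rows --pt "-0.25 1 0 0 0 0 30" --pt "-0.25 1 0 0 0 0 30"

```text
clock: 9.88
position: [0.538, 0.0149, 0.0089]
tool_rot: [0.436, 1.569, -0.898]
force: [2.7, -9.0, 5.5]
grip_width: 0.0357
```

play_rows --pt "-0.25 1 0 0 0 0 30" --pt "-0.25 1 0 0 0 0 30"

```text
clock: 10.12
position: [0.5375, 0.0169, 0.0089]
tool_rot: [0.452, 1.569, -0.882]
force: [2.3, -8.8, 5.3]
grip_width: 0.0358
```

play_rows --pt "-0.25 1 0 0 0 0 30" --pt "-0.25 1 0 0 0 0 30"

```text
clock: 10.38
position: [0.537, 0.0189, 0.0089]
tool_rot: [0.456, 1.569, -0.879]
force: [2.0, -9.3, 5.4]
grip_width: 0.0356
```

play_rows --pt "-0.25 1 0 0 0 0 30" --pt "-0.25 1 0 0 0 0 30"

```text
clock: 10.62
position: [0.5365, 0.0209, 0.0089]
tool_rot: [0.452, 1.569, -0.883]
force: [2.2, -8.5, 4.6]
grip_width: 0.0354
```

play_rows --pt "-0.25 1 0 0 0 0 30" --pt "-0.25 1 0 0 0 0 30"

```text
clock: 10.88
position: [0.536, 0.0229, 0.0089]
tool_rot: [0.438, 1.569, -0.896]
force: [2.5, -8.9, 4.7]
grip_width: 0.0357
```

play_rows --pt "-0.25 1 0 0 0 0 30" --pt "-0.25 1 0 0 0 0 30"

```text
clock: 11.12
position: [0.5356, 0.0249, 0.0089]
tool_rot: [0.485, 1.569, -0.85]
force: [2.9, -8.8, 5.3]
grip_width: 0.0356
```

play_rows --pt "-0.25 1 0 0 0 0 30" --pt "-0.25 1 0 0 0 0 30"

```text
clock: 11.38
position: [0.535, 0.0269, 0.0089]
tool_rot: [0.459, 1.569, -0.875]
force: [1.4, -8.0, 4.5]
grip_width: 0.0359
```

play_rows --pt "-0.25 1 0 0 0 0 30" --pt "-0.25 1 0 0 0 0 30"

```text
clock: 11.62
position: [0.5345, 0.0289, 0.0089]
tool_rot: [0.431, 1.569, -0.904]
force: [3.6, -8.2, 5.6]
grip_width: 0.035
```

play_rows --pt "-0.25 1 0 0 0 0 30" --pt "-0.25 1 0 0 0 0 30"

```text
clock: 11.88
position: [0.534, 0.0309, 0.0089]
tool_rot: [0.448, 1.569, -0.887]
force: [1.7, -8.0, 4.5]
grip_width: 0.0355
```

play_rows --pt "-0.25 1 0 0 0 0 30" --pt "-0.25 1 0 0 0 0 30"

```text
clock: 12.12
position: [0.5335, 0.0329, 0.0089]
tool_rot: [0.458, 1.569, -0.877]
force: [2.8, -8.4, 5.5]
grip_width: 0.0358
```

play_rows --pt "-0.25 1 0 0 0 0 30" --pt "-0.25 1 0 0 0 0 30"

```text
clock: 12.38
position: [0.533, 0.0349, 0.0089]
tool_rot: [0.461, 1.569, -0.873]
force: [2.0, -8.4, 6.4]
grip_width: 0.0356
```

play_rows --pt "-0.25 1 0 0 0 0 30" --pt "-0.25 1 0 0 0 0 30"

```text
clock: 12.62
position: [0.5326, 0.0364, 0.009]
tool_rot: [0.401, 1.569, -0.933]
force: [3.1, -13.4, 4.3]
grip_width: 0.0359
```

play_rows --pt "0 0 0 0 0 0 30" --pt "0 0 0 0 0 0 30"

```text
clock: 12.88
position: [0.5326, 0.0364, 0.0089]
tool_rot: [0.396, 1.569, -0.939]
force: [3.0, -11.4, 4.3]
grip_width: 0.0354
```

play_rows --pt "0 0 0 0 0 0 45" --pt "0 0 0 0 0 0 60" --pt "0 0 0 0 0 0 70" --pt "0 0 0 0 0 0 70" --pt "0 0 0 0 0 0 70"

```text
clock: 13.5
position: [0.5324, 0.0373, 0.0088]
tool_rot: [-2.273, 1.571, 2.676]
force: [-0.3, -0.3, -0.3]
grip_width: 0.0702
```

play_rows --pt "0 0 15 0 0 0 70" --pt "0 0 30 0 0 0 70" --pt "0 0 40 0 0 0 70" --pt "0 -50 30 0 0 0 70" --pt "0 -50 30 0 0 0 70" --pt "0 -50 20 0 0 0 70" --pt "0 -50 0 0 0 0 70" --pt "0 -50 0 0 0 0 70"

```text
clock: 14.5
position: [0.5323, -0.2143, 0.1752]
tool_rot: [1.297, 1.569, -0.037]
force: [0.4, 0.6, 0.8]
grip_width: 0.0702
```

Run:
```python
from h import *
im=vision.grab_frame("top"); im2=vision.grab_frame("scene"); s=telemetry.observe(); print(s["position"],s["force"],s["clock"])
a=cv2.resize(im[150:300,250:350],None,fx=3.9,fy=3.9,interpolation=cv2.INTER_CUBIC)
b=cv2.resize(im2[140:270,320:430],None,fx=3.6,fy=4.5,interpolation=cv2.INTER_CUBIC)
cv2.imwrite("pics/f.png",np.hstack([a,b[:585]])[:,:,::-1])
```

```text
[ 0.53116275 -0.21864623  0.17519376] [-0.09645463  1.47742264 -0.67790215] 14.6
```

View pics/f.png

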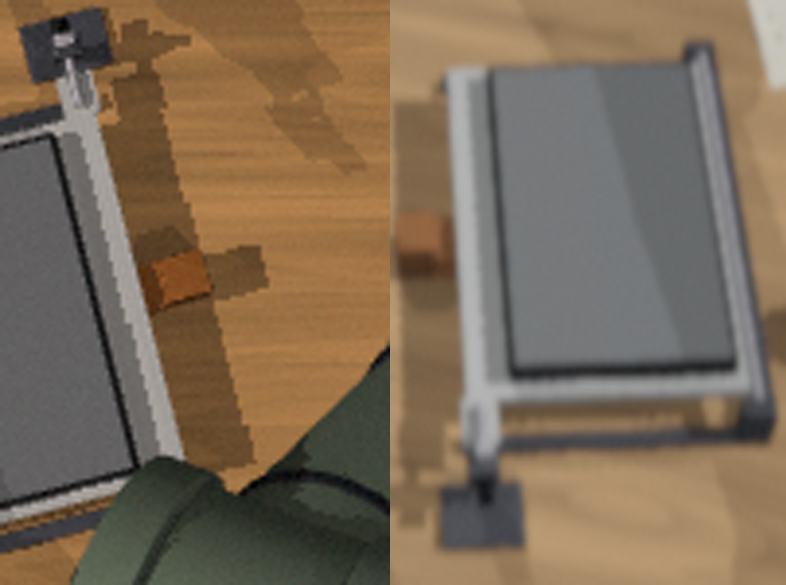

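The last picture shows the wedge under the middle of the front edge. Its block is at (180,277), outside the edge, and its axis meets the edge near (148,285). The platform is raised with the tab at the finger. The picture can't show whether it is still snug after release, so I'll test that with a light push by the closed fingers behind the block.

play_rows --pt "8 40 0 0 0 0 0" --pt "6 50 -20 0 0 0 0" --pt "0 50 -40 0 0 0 0" --pt "0 30 -40 0 0 0 0" --pt "0 0 -30 0 0 0 0" --pt "0 0 -20 0 0 0 0" --pt "0 0 -12 0 0 0 0" --pt "0 0 0 0 0 0 0"

```text
clock: 15.6
position: [0.5463, -0.0439, 0.0128]
tool_rot: [-1.837, 1.57, 3.112]
force: [-0.9, 0.2, -0.6]
grip_width: -0.0002
```

play_rows --pt "3 10 0 0 0 0 0" --pt "0 10 0 0 0 0 0" --pt "-2 10 0 0 0 0 0" --pt "-2 8 0 0 0 0 0" --pt "-0.7 3 0 0 0 0 0" --pt "0 0 0 0 0 0 0"

```text
clock: 16.35
position: [0.5447, -0.0029, 0.0128]
tool_rot: [-0.215, 1.571, -1.549]
force: [-0.4, -0.1, -0.3]
grip_width: -0.0
```

play_rows --pt "-0.25 1 0 0 0 0 0" --pt "-0.25 1 0 0 0 0 0"

```text
clock: 16.6
position: [0.5442, -0.0012, 0.0127]
tool_rot: [-0.683, 1.571, -2.017]
force: [-0.0, -0.7, 0.4]
grip_width: 0.0002
```

play_rows --pt "-0.5 2 0 0 0 0 0" --pt "-0.25 1 0 0 0 0 0"

```text
clock: 16.85
position: [0.5434, 0.0022, 0.0127]
tool_rot: [-2.443, 1.571, 2.506]
force: [0.2, 0.6, 0.4]
grip_width: -0.0002
```

play_rows --pt "-0.5 2 0 0 0 0 0" --pt "-0.25 1 0 0 0 0 0"

```text
clock: 17.1
position: [0.5428, 0.0049, 0.0127]
tool_rot: [0.162, 1.57, -1.172]
force: [0.5, -5.2, -1.1]
grip_width: 0.0002
```

play_rows --pt "-0.12 0.5 0 0 0 0 0" --pt "0 0 0 0 0 0 0"

```text
clock: 17.35
position: [0.5428, 0.005, 0.0127]
tool_rot: [0.221, 1.57, -1.113]
force: [1.4, -6.0, -1.6]
grip_width: 0.0002
```

play_rows --pt "-0.12 0.5 0 0 0 0 0" --pt "0 0 0 0 0 0 0"

```text
clock: 17.6
position: [0.5428, 0.005, 0.0128]
tool_rot: [0.263, 1.569, -1.072]
force: [2.8, -7.5, -2.5]
grip_width: 0.0001
```

play_rows --pt "-0.12 0.5 0 0 0 0 0" --pt "0 0 0 0 0 0 0"

```text
clock: 17.85
position: [0.5427, 0.0051, 0.0128]
tool_rot: [0.229, 1.569, -1.106]
force: [2.2, -9.7, -2.7]
grip_width: -0.0
```

play_rows --pt "-0.12 0.5 0 0 0 0 0" --pt "0 0 0 0 0 0 0"

```text
clock: 18.1
position: [0.5426, 0.0053, 0.0128]
tool_rot: [0.251, 1.569, -1.084]
force: [2.4, -11.6, -2.3]
grip_width: -0.0002
```

The wedge holds against 11.6 N with only about 0.2 mm of movement, above the 8.5 N it took to slide, so the tab is snug. I'll back off now.

play_rows --pt "1 -4 0 0 0 0 0" --pt "5 -20 0 0 0 0 0" --pt "5 -30 0 0 0 0 0" --pt "0 0 30 0 0 0 0" --pt "0 0 50 0 0 0 0" --pt "0 -30 40 0 0 0 0" --pt "0 0 0 0 0 0 0" --pt "0 0 0 0 0 0 0"

```text
clock: 19.1
position: [0.553, -0.0763, 0.1323]
tool_rot: [-2.839, 1.57, 2.111]
force: [-0.1, 1.0, 0.2]
grip_width: 0.0002
```

Run:
```python
from h import *
im=vision.grab_frame("top"); s=telemetry.observe(); print(s["position"],s["force"],s["clock"])
a=cv2.resize(im[120:300,230:470],None,fx=3.2,fy=3.2,interpolation=cv2.INTER_CUBIC)
cv2.imwrite("pics/f2.png",a[:,:,::-1])
```

```text
[ 0.55286389 -0.076048    0.13188265] [ 0.09246306  0.0074033  -0.10809169] 19.15
```

View pics/f2.png

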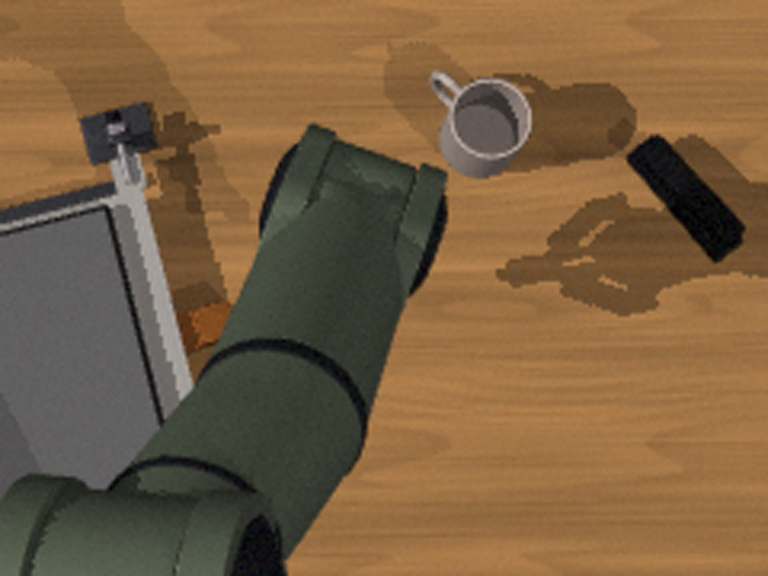

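The wedge block is still in place at (208,326). The mug at (487,122) and the stapler at (685,198) haven't moved, and the hand is clear. I'll hand it in.

```bash
python3 -c "
from workcell import workorder
print(workorder.job_done())"
```

```text
the job is handed in; nothing more can be done
None
```

The wedge is under the middle of the platform's front edge and let go, and the job is handed in at about 19 s of the 61 s allowed. No verdict was reported.

- **Push:** I gripped the wedge by its block, lifted it about 5 mm to carry it in front of the platform, and set it down. I then slid it straight in along the desk. The pushing force held steady at about 8.5 N, then jumped to 13.4 N, which I took as the tab meeting the finger. I stopped there and released the wedge.
- **Snugness check:** after release I pushed lightly from behind with the closed fingers. The wedge held 11.6 N and moved only about 0.2 mm. That is above the earlier sliding force, so the tab should still be snug. The force between the tab and the finger itself can't be measured directly.
- **Last pictures:** the wedge looks centred and straight, and the hand is clear. The mug and stapler have not moved. The tape dispenser was outside my last pictures, but the hand never went near it after the start.
- **Disagreement:** position estimates for the front edge's middle differed by about 10 mm between cameras. I corrected for this with a small sideways shift before pushing, which is within the 30 mm allowed.

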